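# Turn over a display module in its assembly frame and lock it

### The arm

A 6-joint arm with a two-finger parallel gripper is mounted at the origin on the work surface. World frame = base frame: x ahead of the robot, y to its left, z up, the work surface at z = 0. Lengths are in m, angles in rad, forces in N, time in s.
With the tool pointing down it reaches from about 0.375 to 0.9 m from the base axis. Payload 3.1 kg.
Tool frame: the origin (TCP) lies midway between the tips of the shut fingers; the grasp point (between the pads) lies 19 mm behind it; z points along the fingers, y is the line along which they close (so a half turn about z gives the same grasp; the last joint's range is limited). The gripper opens to 87 mm and grips with 3 to 60 N. Pads are 19 mm wide; open, the fingers measure 117 mm over their backs; the gripper's body (75 mm by 190 mm) begins 51 mm behind the grasp point.
Start: joints at [-1.409, 0.527, 1.433, -0, 1.181, -0.178], TCP at [0.208, -0.589, 0.223] pointing down, gripper open.
Joint ranges: [-3.08, 3.08], [-0.75, 2.2], [0.22, 2.44], [-1.43, 4.57], [0, 2.65], [-2.85, 2.85]. Speed limits (rad/s): [2.79, 2.79, 3.14, 3.14, 3.14, 3.14].

### API

Orientations are given as a unit quaternion [w, x, y, z].
In Python, from bench import arm gives the robot as it stands.
- The arm moves only by the tool servo_tool, never from a script. Its argument "steps" is a list of rows, each a list of 4 numbers: the shift along the tool's x, y, z in cm, then the turn about the tool's z in degrees. A call has 1 to 20 rows; each row is the pose to reach, as a shift and turn from the pose commanded when the call began, along the tool's axes at that moment; what a row does not reach only later rows make up. A row lasts 1/12 s, in which the tool goes at most 41.7 mm and 7.16 degrees, less where a joint would pass 70% of its speed; a pose out of reach is approached as far as the arm can. A call with a gripper value outside its range is refused whole. "claw" is the finger opening in cm, from 0 to 8.7, set as the call begins (left out, the last holds). The fingers move at their own pace and stop on an object; the grip force is fixed at half the most. Time passes only in rows, so rows that repeat a pose let the fingers close. It gives the time, the measured TCP pose, the force, the opening and the grip force at its end, in the units of the state.
- arm.state(): the state, without advancing time (a new reading comes with each control period).
- arm.capture(name): name is "side" or "top"; returns (picture, depth): 400x640x3 uint8, red, green, blue; 400x640 float32, m along the optical axis (not along the pixel's ray), 0 where there is no reading.
- arm.calibration(name): a dict with "camera_matrix" (3x3 intrinsics, pixels), "R" (3x3) and "t" (3): a world point X has camera coordinates R X + t. Camera axes: x right, y down, z forward; pixel columns grow to the right and rows downward; lengths in m; the calibration is good to about 2 mm. A picture is of the moment at which its call begins. calibration takes no time and is no camera call.
- arm.close_job(): hands the job in; it is judged then, once.
The state is a dict: "clock": time; "qpos": joint angles; "qd": joint speeds; "joint_torque": joint torques, N m; "eef_pos": TCP position; "tool_rot": TCP orientation; "force": force on the tool from outside, world axes, zero at the start; "ft_torque": the same for the moment, N m; "width": opening from 0.0 (shut) to 1.0 (fully open); "finger_force": force on a finger pad.
Only numpy, scipy, OpenCV 4.12 (cv2) and the standard library are available. Lean on these libraries where they do the work, as an engineer would, in place of code of your own. Each camera call takes 0.05 s, during which the arm holds its last target. There are 200 camera calls.

### The job

Turn the display module in the assembly frame over, so that its component side faces up and it sits level against its stop, then turn the frame's locking knob fully home, its bar in line with the module's long axis. The aluminium block standing on the frame's base plate is in the way: first tip it over the plate's edge, without lifting it off, so that it comes to lie flat on the bench beside the plate on the face that looked away from the module. Leave the other things on the bench where they are and let go of everything.

Things in the scene. Friction and masses are not known exactly. Their poses are not given: they have to be found in the camera images.
- frame: Fixed frame. Origin: on the bench under the turning axis, midway between its cheeks; y along the turning axis (the module's long axis), x across it, z up. Steel base plate 25 mm thick, x -75 to +82 mm, y -125 to +125 mm. Two aluminium cheeks 60 mm wide in x, 139 mm high, inner faces at y = -100 and +100 mm; the knob stands on the one at -y. The turning axis is 115 mm above the bench at x = 0.
- carrier (a joint): Turning angle (rad) of the module about frame y; it stays where left (friction: 2 to 3 N at the long edge). 0: level, display up, leading long edge towards frame -x; growing: that edge rises, stands straight up at 1.57, passes over to frame +x and comes down; 3.14: level, component side up; stop at 3.16. Starts at 0.85 to 1.35, leading edge raised on the -x side.
- carrier_edge (a point): Middle of the module's leading long edge, 55 mm from the turning axis. The module is a flat aluminium rim 170 mm long (frame y), 110 mm wide, 10 mm thick, the axis through its middle; a black display in one face, a green board with chips in the other. The bare rim along each long edge is 12 mm wide.
- knob (a joint): Angle (rad) of the locking knob about its vertical axis, growing clockwise from above. About 0 (start -0.25 to 0.15): open, bar along frame x. 1.57: locked, bar along frame y, at its stop. A steel tongue under it swings over an index plate on the module's end, goes home only while the module is level within about 0.07 rad, and then holds it. Friction 0.05 N m.
- knob_grip (a point): Middle of the knob's grip bar, on the knob's axis (frame x = 0, y = -111 mm), 182 mm above the bench. Black bar 60 mm long (this point's x axis), 14 mm thick (y axis), 36 mm high, 158 to 194 mm above the bench, on a round skirt 48 mm across (top at 158 mm).
- block_center (a point): Centre of the loose aluminium block, 44 x 50 x 120 mm (its x, y, z), 0.45 to 0.8 kg. Starts upright on the base plate, its x axis within 4 degrees of frame x, its +x face 7 to 12 mm out over the plate's +x edge, top 145 mm above the bench, in the module's swing. Tipped about that edge it drops 25 mm to the bench and lies on its +x face (x axis down).
- turret_mid (a point): Bystander: grey round tool turret with thin tools, 72 mm across, 112 mm high; centre at half height of its body, 31 mm above its foot.
- jar_mid (a point): Bystander: glass jar with steel cap, 64 mm across, 85 mm high; its centre, 42 mm above its foot.
- box_mid (a point): Bystander: dark wooden box 72 x 92 x 66 mm; its centre, 33 mm above its foot.
- stand_mid (a point): Bystander: brass stand with a round foot 68 mm across, 90 mm high; its mid-height, 45 mm above its foot.
Things that resemble listed ones, but are neither listed nor needed, are in the scene too. Leave any green look-alike of the part that bears block_center alone.

How it is judged:
On the way, in this order (a step that is already met when the one before it is completed fails the run):
1. the block lies on the bench beside the plate on its formerly outer face, the module not yet turned (angle between block_center's own x axis and vertical above 3 rad and height (world z) of block_center below 0.028 m and x of block_center in the frame of frame between 0.09 and 0.24 m and y of block_center in the frame of frame between -0.12 and 0.12 m and value of joint carrier below 2 rad), for 0.2 s.
2. the module is level, component side up, the knob still open (value of joint carrier above 3.06 rad and value of joint knob below 0.5 rad), for 0.2 s.
3. the knob is locked with the module level (value of joint carrier above 3.06 rad and value of joint knob above 1.4 rad), for 0.2 s.
At the end, for the whole second after the job is handed in: Module level, components up (over 3.06 rad); knob locked (over 1.4 rad); block at rest flat on the bench on its formerly outer face (within 0.14 rad, centre under 28 mm high), 90 to 240 mm beyond the turning axis on the far side, within 120 mm of the frame's middle along it (all of step 3 and angle between block_center's own x axis and vertical above 3 rad and height (world z) of block_center below 0.028 m and x of block_center in the frame of frame between 0.09 and 0.24 m and y of block_center in the frame of frame between -0.12 and 0.12 m and velocity of joint carrier below 0.05 rad/s); the robot touches nothing.
It fails at once if the turret was shifted by over 30 mm (distance of turret_mid from where it was at the start of the episode above 0.03 m).
It fails at once if the jar was shifted by over 30 mm (distance of jar_mid from where it was at the start of the episode above 0.03 m).
It fails at once if the box was shifted by over 30 mm (distance of box_mid from where it was at the start of the episode above 0.03 m).
It fails at once if the stand was shifted by over 30 mm (distance of stand_mid from where it was at the start of the episode above 0.03 m).
It fails at once if the block was lifted off (centre over 125 mm above the bench; standing it is at 85) (height (world z) of block_center above 0.125 m).
It also fails if it takes over 66 s, if anything falls off the work surface, if the arm or the gripper's body presses on something with over 40 N, if the wrist force passes 120 N, or if a joint passes its speed limit or range.

## Working session

There is one attempt and no reset: what is moved stays moved. The work goes in short steps, Python scripts to look and compute and a tool call to move; the robot and the scene stay as the last step left them, time stands still between calls to the robot, and variables do not carry over. Pictures are saved under pics/ and viewed, at most 10 in all, crops included, and the job is handed in when it is done.

Besides the shell and the picture viewer there is one more tool, called after ">>>" in YAML: its name, and indented under it one key for each argument. servo_tool: Moves the arm, as the interface text tells. Its arguments: {"type":"object","properties":{"steps":{"type":"array"},"claw":{"type":"number"}},"required":["steps"]}

```bash
mkdir -p pics; ls
cat > h.py <<'E'
import numpy as np, cv2
from bench import arm
def cap(n):
    p,d=arm.capture(n); return p,d
def pts(n,d):
    c=arm.calibration(n);K=np.array(c['camera_matrix']);R=np.array(c['R']);t=np.array(c['t'])
    v,u=np.indices(d.shape)
    C=np.stack([(u-K[0,2])/K[0,0]*d,(v-K[1,2])/K[1,1]*d,d],-1)
    W=(C-t)@R
    W[d<=0]=np.nan
    return W
def save(n,p): cv2.imwrite('pics/'+n+'.png',cv2.cvtColor(p,cv2.COLOR_RGB2BGR))
E
python3 - <<'E'
from h import *
for n in('side','top'):
    p,d=cap(n); save(n+'0',p); np.savez('pics/'+n+'0.npz',p=p,d=d)
    c=arm.calibration(n);R=np.array(c['R']);print(n,-R.T@np.array(c['t']),R[2],(d>0).mean())
print(arm.state())
E
```

```text
pics
side [0.20274057 0.72944156 0.75582674] [ 0.39161313 -0.69288302 -0.60543561] 0.99600390625
top [0.43027519 0.04870235 1.16115959] [ 0.18833979  0.00417523 -0.98209505] 0.9961015625
{'clock': 0.1, 'qpos': array([-1.40948354e+00,  5.28393630e-01,  1.43375420e+00,  1.55675751e-05,
        1.18138257e+00, -1.78508919e-01]), 'qd': array([-9.76645728e-05, -3.47667369e-03, -3.60088216e-03,  1.44289485e-03,
       -8.13302968e-04,  1.24841722e-03]), 'joint_torque': array([-5.20384074e-04, -4.40987706e+01, -1.77150697e+01,  6.33968320e-02,
        5.33765391e-02, -5.45460978e-05]), 'eef_pos': array([ 0.20824609, -0.58860397,  0.22166328]), 'tool_rot': array([-9.68775696e-04,  9.85599884e-01,  1.69091487e-01,  1.55282329e-05]), 'force': array([-0.02638264,  0.85344063, -0.22725643]), 'ft_torque': array([ 0.02517948,  0.03574403, -0.04868532]), 'finger_force': 0.0, 'width': 1.002697612974429}
```

View pics/top0.png

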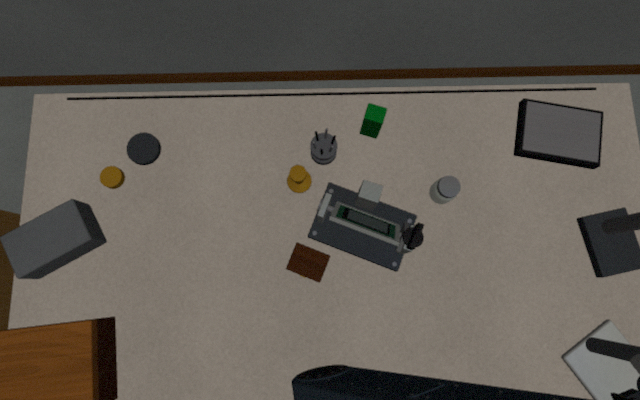

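View pics/side0.png

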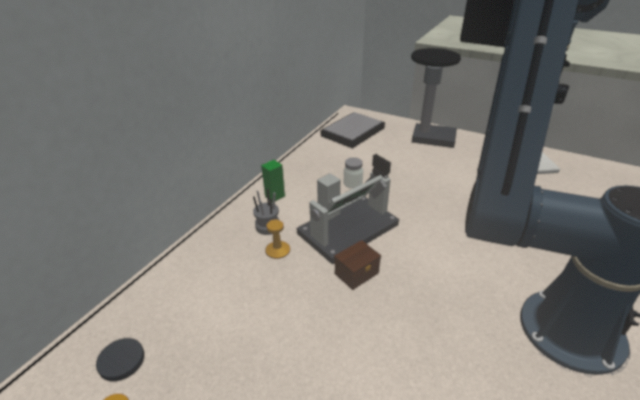

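The top view shows the frame at about (363,225), with its knob at (415,235) on the right. The aluminium block's top is at (370,190), on the far side of the module, and the green look-alike stands apart at (374,120). The bystanders are the turret (323,148), stand (299,180), jar (446,188) and box (308,262). Next I'll measure from depth.

Run:
```python
from h import *
z=np.load('pics/top0.npz');p,d=z['p'],z['d'];W=pts('top',d)
c=p[165:285,285:465]
save('crop0',cv2.resize(c,None,fx=4.4,fy=4.4,interpolation=cv2.INTER_CUBIC))
g=W[165:285,285:465].reshape(-1,3)
print('bench z',np.nanmedian(W[300:340,150:280,2]))
def info(n,m):
    m8=m.astype(np.uint8);k,l,s,ce=cv2.connectedComponentsWithStats(m8)
    for i in range(1,k):
        if s[i,4]<15: continue
        q=W[l==i]
        r=cv2.minAreaRect(q[:,:2].astype(np.float32)*1000)
        print(n,s[i,4],'px',ce[i].round(),'med',np.nanmedian(q,0).round(4),'rect',np.round(r[0],1),np.round(r[1],1),round(r[2],1))
Z=np.nan_to_num(W[...,2]);roi=np.zeros(Z.shape,bool);roi[100:290,280:470]=1
info('z.18-.21',roi&(Z>.18)&(Z<.21))
info('z.135-.152',roi&(Z>.132)&(Z<.152))
info('z.15-.17',roi&(Z>.152)&(Z<.18))
info('plate',roi&(Z>.018)&(Z<.032))
info('any>.04',roi&(Z>.04))
```

```text
bench z 0.0011001794823979325
z.18-.21 199 px [416. 235.] med [ 0.5276 -0.1718  0.194 ] rect [ 527.7 -173.4] [14.6 60.3] 65.2
z.135-.152 402 px [370. 191.] med [ 0.6393 -0.081   0.1454] rect [640.7 -81.8] [49.7 44.5] 70.7
z.135-.152 160 px [324. 204.] med [0.6108 0.0293 0.139 ] rect [611.1  30.2] [18.8 60.2] 67.9
z.135-.152 318 px [366. 225.] med [ 0.559  -0.0682  0.1427] rect [560.7 -66.4] [168.3  15.9] 67.7
z.135-.152 87 px [402. 244.] med [ 0.5085 -0.1499  0.1387] rect [ 513.  -149.1] [46.4 33.2] 24.3
z.15-.17 434 px [364. 230.] med [ 0.5452 -0.0607  0.1618] rect [547.  -61.4] [169.7  16.4] 68.0
z.15-.17 158 px [408. 235.] med [ 0.5319 -0.1608  0.1589] rect [ 529.4 -161.4] [23.  57.9] 77.8
z.15-.17 56 px [420. 240.] med [ 0.5198 -0.1902  0.1582] rect [ 520.2 -190.1] [ 9.5 35.3] 65.0
plate 30 px [369. 133.] med [ 0.8255 -0.0997  0.0245] rect [825.8 -99.8] [47.2  3. ] 72.5
plate 87 px [323. 158.] med [0.755  0.0304 0.0224] rect [761.7  26.9] [68.2 30.7] 85.5
plate 1132 px [370. 205.] med [ 0.6204 -0.1106  0.0255] rect [619.1 -91.1] [249.4  58.3] 67.7
plate 40 px [435. 196.] med [ 0.643  -0.2636  0.024 ] rect [ 648.3 -270.7] [57.7 19.1] 37.7
plate 2230 px [356. 242.] med [ 0.529  -0.0527  0.0255] rect [537.8 -57.8] [249.9  81.2] 67.7
any>.04 530 px [374. 118.] med [ 0.8339 -0.103   0.1182] rect [ 846.1 -105.6] [49.8 46.8] 71.6
any>.04 601 px [324. 145.] med [0.7812 0.025  0.063 ] rect [782.3  24.8] [68.7 72.3] 88.6
any>.04 238 px [298. 173.] med [0.7005 0.0929 0.0903] rect [701.3  92.8] [40.6 41.3] 89.6
any>.04 556 px [446. 188.] med [ 0.6578 -0.2821  0.084 ] rect [ 660.4 -286.3] [60.1 59.4] 70.0
any>.04 563 px [369. 194.] med [ 0.6316 -0.0787  0.1443] rect [640.4 -81.7] [49.8 45.1] 70.7
any>.04 2389 px [373. 224.] med [ 0.5595 -0.0884  0.1391] rect [567.9 -77.3] [254.7  78.9] 66.8
any>.04 1076 px [308. 262.] med [0.4784 0.071  0.0665] rect [478.2  71.2] [92.1 74. ] 67.3
```

View pics/crop0.png

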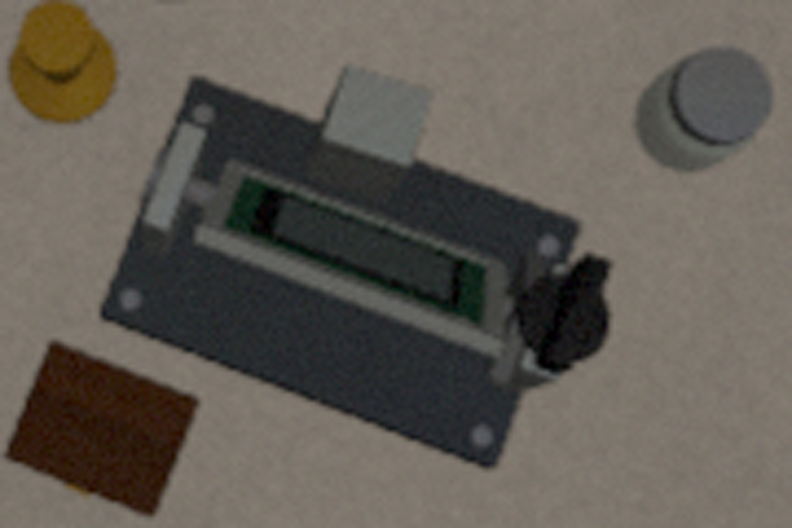

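The crop confirms the bare aluminium block (upright, at crop pixel 378,115) hanging over the plate's +x edge. The green one is elsewhere.

Measured values:
- **Frame:** origin (0.570, -0.071), yaw -22.3°. The knob and the far cheek agree on this to 0.3 mm.
- **Block:** frame (0.070, 0.016), overhang about 9.6 mm.
- **Module:** about 1.09 rad.
- **Knob:** about 0.04 rad.

I'll set tool x = -frame x and tool y = frame y.

>>> servo_tool:
  claw: 0
  steps:
    - [0, 0, -4.8, 0]
    - [3, -2, -4.8, -7]
    - [6, -4, -4.8, -14]
    - [9, -6, -4.8, -21]
    - [12, -8, -4.8, -28]
    - [15, -10, -4.8, -35]
    - [18, -12, -4.8, -42]
    - [21, -14, -4.8, -49]
    - [24.5, -16.2, -4.8, -56]
    - [28, -18.5, -4.8, -63]
    - [31, -20.5, -4.8, -70]
    - [34.5, -22.8, -4.8, -77]
    - [38, -25, -4.8, -84]
    - [41, -27, -4.8, -91]
    - [44.5, -29.4, -4.8, -98]
    - [48, -31.7, -4.8, -105]
    - [51, -33.7, -4.8, -112]
    - [53, -35.1, -4.8, -119]
    - [54.55, -36.1, -4.8, -126]
    - [54.55, -36.1, -4.8, -133]

```text
clock: 1.77
eef_pos: [0.604, -0.0634, 0.2699]
tool_rot: [0.0, 0.233, 0.972, 0.001]
force: [-0.2, -0.2, 1.0]
width: 0.008
finger_force: 0.0
```

>>> servo_tool:
  steps:
    - [0, 0, 0, -5.2]
    - [0, 0, 0, -5.2]
    - [0, 0, 0, -5.2]

```text
clock: 2.02
eef_pos: [0.602, -0.0668, 0.2701]
tool_rot: [-0.001, 0.195, 0.981, 0.0]
force: [-0.0, -0.3, -0.3]
width: 0.003
finger_force: 0.0
```

```bash
cat >> h.py <<'E'
from scipy.spatial.transform import Rotation as Ro
O=np.array([.5698,-.0707]);a=np.deg2rad(-22.3);X=np.array([np.cos(a),np.sin(a)]);Y=np.array([-X[1],X[0]])
def fr(w): w=np.asarray(w);r=w[...,:2]-O;return np.stack([r@X,r@Y,w[...,2]],-1)
def st():
    s=arm.state();q=s['tool_rot'];R=Ro.from_quat(np.r_[q[1:],q[0]]).as_matrix()
    print('t',s['clock'],'frame',fr(s['eef_pos']).round(4),'yaw-frame',np.rad2deg(np.arctan2(R[1,0],R[0,0])-a).round(2),'zax',R[:,2].round(3),'F',s['force'].round(1),s['width'].round(3),s['qpos'].round(2))
E
python3 -c "from h import *;st()"
```

```text
Traceback (most recent call last):
  File "h.py", line 18, in st
    print('t',s['clock'],'frame',fr(s['eef_pos']).round(4),'yaw-frame',np.rad2deg(np.arctan2(R[1,0],R[0,0])-a).round(2),'zax',R[:,2].round(3),'F',s['force'].round(1),s['width'].round(3),s['qpos'].round(2))
                                                                                                                                                                      ^^^^^^^^^^^^^^^^
AttributeError: 'float' object has no attribute 'round'
```

>>> servo_tool:
  steps:
    - [0, 0, 3, 0]
    - [0, 0, 6.5, 0]
    - [0, 0, 10, 0]
    - [0, 0, 13, 0]
    - [0, 0, 14, 0]
    - [0, 0, 14, 0]
    - [-0.4, 0, 14, 0]
    - [-0.8, 0, 14, 0]
    - [-1.1, 0, 14, 0]
    - [-1.4, 0, 14, 0]
    - [-1.7, 0, 14, 0]
    - [-2.0, 0, 14, 0]
    - [-2.3, 0, 14, 0]
    - [-2.6, 0, 14, 0]
    - [-2.8, 0, 14, 0]
    - [-2.8, 0, 14, 0]

```text
clock: 3.35
eef_pos: [0.6289, -0.078, 0.1305]
tool_rot: [0.0, 0.194, 0.981, -0.0]
force: [0.5, 1.0, -0.1]
width: 0.004
finger_force: 0.0
```

```bash
sed -i "s/s\['width'\].round(3)/s['width']/" h.py
cat > look.py <<'E'
from h import *;import sys
p,d=cap('top');W=pts('top',d)
if len(sys.argv)>1: save(sys.argv[1],cv2.resize(p[100:290,280:470],None,fx=3.1,fy=3.1,interpolation=cv2.INTER_CUBIC))
st()
F=fr(W);
def comp(n,m):
    k,l,s,ce=cv2.connectedComponentsWithStats(m.astype(np.uint8))
    for i in range(1,k):
        if s[i,4]<40: continue
        q=F[l==i];r=cv2.minAreaRect(q[:,:2].astype(np.float32)*1000)
        print(n,s[i,4],ce[i].round(),np.nanmedian(q,0).round(4),np.nanmax(q[:,2]).round(3),'rect',np.round(r[0],1),np.round(r[1],1),round(r[2],1))
with np.errstate(invalid='ignore'):
    comp('mod',(abs(F[...,0])<.06)&(abs(F[...,1])<.08)&(F[...,2]>.06)&(F[...,2]<.18))
    comp('blk',(F[...,0]>.062)&(F[...,0]<.24)&(abs(F[...,1])<.07)&(F[...,2]>.034)&(F[...,2]<.2))
    for nm,c,R in(('turret',(.1606,.169),.05),('jar',(.1655,-.165),.05),('stand',(.060,.2),.045),('box',(-.139,.0965),.07)):
        comp(nm,(np.hypot(F[...,0]-c[0],F[...,1]-c[1])<R)&(F[...,2]>.055))
E
python3 look.py tip1
```

```text
t 3.4 frame [0.057  0.0156 0.1304] yaw-frame 179.96 zax [ 0. -0. -1.] F [ 0.  -0.9  0.3] 0.008767770079581043 [-0.3   0.65  1.49 -0.    1.   -1.48]
mod 146 [338. 212.] [-0.0069  0.0716  0.1342] 0.166 rect [ 0.4 71.7] [65.9 18.3] 2.3
turret 597 [324. 145.] [0.1589 0.1694 0.0627] 0.117 rect [159.9 168.9] [70.8 68.5] 21.3
jar 499 [447. 187.] [ 0.1632 -0.1638  0.0842] 0.092 rect [ 166.4 -165.3] [58.5 57.4] 11.8
stand 239 [298. 173.] [0.0591 0.2011 0.0904] 0.096 rect [ 59.  201.1] [41.3 40.7] 20.9
box 6612 [292. 274.] [-0.1796  0.0831  0.7736] 0.795 rect [-148.9   89.5] [117.1 131.6] 15.3
```

View pics/tip1.png

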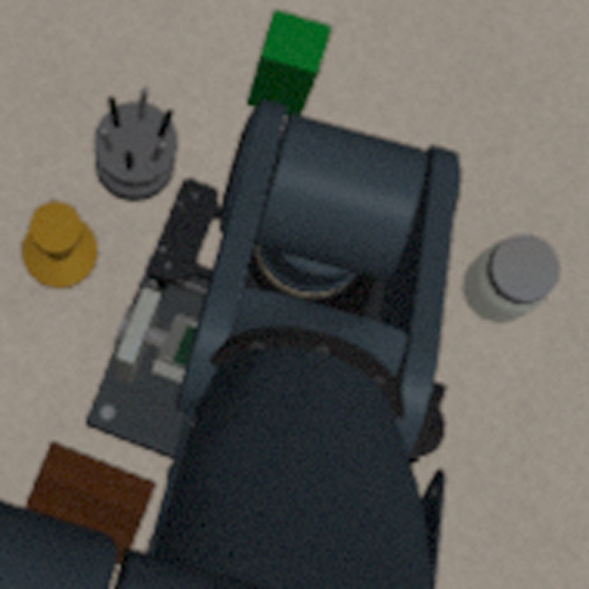

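The arm hides the block from above, so I'll use the side view for progress and keep pushing.

>>> servo_tool:
  steps:
    - [-0.3, 0, 0, 0]
    - [-0.6, 0, 0, 0]
    - [-0.9, 0, 0, 0]
    - [-1.2, 0, 0, 0]
    - [-1.5, 0, 0, 0]
    - [-1.8, 0, 0, 0]
    - [-1.8, 0, 0, 0]
    - [-1.8, 0, 0, 0]
    - [-1.8, 0, 0, 0]
    - [-1.8, 0, 0, 0]

```text
clock: 4.23
eef_pos: [0.6447, -0.0845, 0.1305]
tool_rot: [-0.0, 0.194, 0.981, 0.0]
force: [0.2, 0.3, 0.1]
width: 0.001
finger_force: 0.0
```

```bash
cat > side.py <<'E'
from h import *;import sys
p,d=cap('side');F=fr(pts('side',d));st()
if len(sys.argv)>1: save(sys.argv[1],cv2.resize(p[130:300,220:430],None,fx=3.5,fy=3.5,interpolation=cv2.INTER_CUBIC))
with np.errstate(invalid='ignore'):
    m=(F[...,0]>.085)&(F[...,0]<.24)&(abs(F[...,1])<.06)&(F[...,2]>.008)&(F[...,2]<.2)
    q=F[m];print('beyond plate',len(q))
    if len(q): print(np.percentile(q,[1,10,50,90,99],axis=0).round(3))
E
python3 side.py side1
```

```text
t 4.2833 frame [0.0745 0.0157 0.1305] yaw-frame 179.97 zax [-0.  0. -1.] F [ 0.  -0.7  0. ] 0.004404061291782255 [-0.3   0.67  1.45 -0.    1.03 -1.48]
beyond plate 498
[[ 0.095 -0.012  0.01 ]
 [ 0.11  -0.005  0.022]
 [ 0.163  0.019  0.044]
 [ 0.205  0.037  0.047]
 [ 0.214  0.039  0.048]]
```

View pics/side1.png

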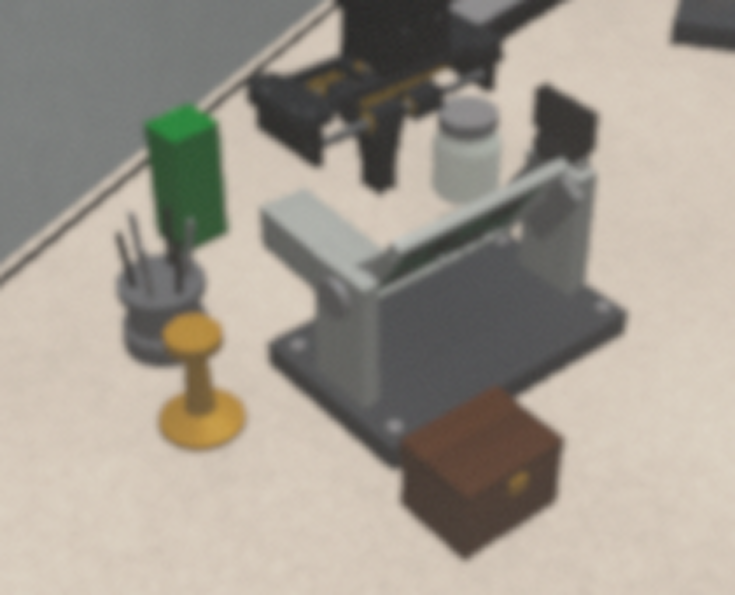

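The side view shows the block lying beyond the plate, its top at crop pixels (265,210) to (370,270), and the module still up. I'll check its tilt, then go over to the module's -x side.

Run:
```python
from h import *
p,d=cap('side');F=fr(pts('side',d))
with np.errstate(invalid='ignore'):
    m=(F[...,0]>.105)&(F[...,0]<.21)&(abs(F[...,1])<.06)&(F[...,2]>.037)&(F[...,2]<.06)
    q=F[m];q=q[q[:,2]>.04]
    A=np.c_[q[:,:2],np.ones(len(q))];s=np.linalg.lstsq(A,q[:,2],rcond=None)[0];print(len(q),s,'z at .10,.21',[s@[x,.016,1] for x in(.1,.21)])
    e=(abs(F[...,0])<.07)&(abs(F[...,1])<.07)&(F[...,2]>.06)&(F[...,2]<.18)
    q=F[e];i=q[:,2]>np.percentile(q[:,2],90);print('mod edge',np.median(q[i],0),q[:,2].max())
```

```text
316 [ 0.0007108  -0.00795495  0.04499911] z at .10,.21 [np.float64(0.044942914487032685), np.float64(0.045021102211436854)]
mod edge [0.06324579 0.01462431 0.16783478] 0.17981181494811585
```

The block is flat: its top is 45 mm high at both ends, and it is clear of the plate. Next I'll go over the module, down on its -x side, and swing the edge over.

>>> servo_tool:
  steps:
    - [0, 0, -3, 0]
    - [0, 0, -6.5, 0]
    - [0, 0, -9, 0]
    - [2, -0.4, -9, 0]
    - [5, -0.8, -9, 0]
    - [8.5, -1.2, -9, 0]
    - [11.5, -1.5, -9, 0]
    - [12.95, -1.6, -9, 0]
    - [12.95, -1.6, -8, 0]
    - [12.95, -1.6, -5, 0]
    - [12.95, -1.6, -3, 0]
    - [12.95, -1.6, -2.3, 0]
    - [12.95, -1.6, -2.3, 0]

```text
clock: 5.42
eef_pos: [0.5184, -0.0501, 0.1515]
tool_rot: [-0.002, 0.194, 0.981, 0.0]
force: [0.3, -0.3, 0.5]
width: 0.004
finger_force: 0.0
```

```bash
python3 -c "from h import *;st()"
```

```text
t 5.4167 frame [-0.0553 -0.0004  0.1515] yaw-frame 179.96 zax [-0.004  0.001 -1.   ] F [ 0.3 -0.3  0.5] 0.004041552502504663 [-0.31  0.49  1.76 -0.    0.89 -1.49]
```

>>> servo_tool:
  steps:
    - [-0.6, 0, 0, 0]
    - [-1.2, 0, 0, 0]
    - [-1.8, 0, 0, 0]
    - [-2.3, 0, 0, 0]
    - [-2.8, 0, 0, 0]
    - [-3.3, 0, -0.1, 0]
    - [-3.8, 0, -0.4, 0]
    - [-4.2, 0, -0.8, 0]
    - [-4.7, 0, -0.9, 0]
    - [-5.2, 0, -0.85, 0]
    - [-5.6, 0, -0.8, 0]
    - [-5.6, 0, -0.8, 0]

```text
clock: 6.42
eef_pos: [0.5721, -0.0719, 0.1615]
tool_rot: [0.001, 0.194, 0.981, -0.0]
force: [-1.0, 1.4, 0.3]
width: 0.009
finger_force: 0.6
```

```bash
python3 side.py side2
```

```text
t 6.4667 frame [ 0.0025 -0.0003  0.1616] yaw-frame 179.96 zax [ 0.002 -0.001 -1.   ] F [-0.5  0.9 -0.3] 0.008299175673099707 [-0.32  0.54  1.62 -0.    0.98 -1.5 ]
beyond plate 439
[[ 0.101 -0.012  0.01 ]
 [ 0.133 -0.004  0.02 ]
 [ 0.169  0.022  0.044]
 [ 0.206  0.037  0.046]
 [ 0.215  0.04   0.048]]
```

View pics/side2.png

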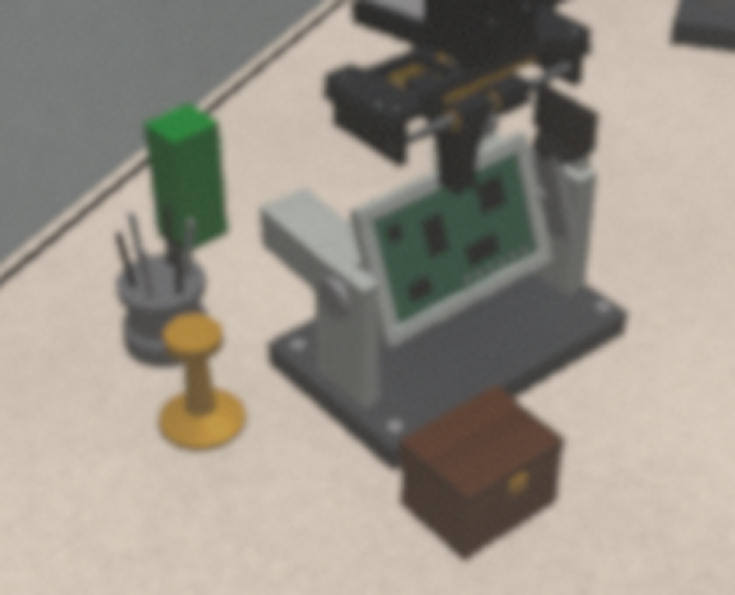

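The module is just past vertical with the component side facing -x (board at about (460,230)), and the block is unchanged. I'll follow the arc down, then press on the rim from above.

>>> servo_tool:
  steps:
    - [-0.5, 0, 0.1, 0]
    - [-1.0, 0, 0.4, 0]
    - [-1.4, 0, 0.75, 0]
    - [-1.9, 0, 1.1, 0]
    - [-2.3, 0, 1.5, 0]
    - [-2.6, 0, 1.9, 0]
    - [-2.85, 0, 2.3, 0]
    - [-3.05, 0, 2.65, 0]
    - [-3.2, 0, 2.95, 0]
    - [-3.2, 0, 2.3, 0]
    - [-3.2, 0, 0.9, 0]
    - [-4.2, 0, 0.9, 0]
    - [-4.95, 0, 0.9, 0]
    - [-4.95, 0, 2.0, 0]
    - [-4.95, 0, 2.8, 0]
    - [-4.95, 0, 3.3, 0]
    - [-4.95, 0, 3.8, 0]
    - [-4.95, 0, 4.1, 0]
    - [-4.95, 0, 4.3, 0]
    - [-4.95, 0, 4.3, 0]

```text
clock: 8.13
eef_pos: [0.6169, -0.0904, 0.1195]
tool_rot: [0.0, 0.194, 0.981, -0.0]
force: [0.7, -1.2, 7.7]
width: 0.004
finger_force: 3.6
```

```bash
cat > mod.py <<'E'
from h import *
p,d=cap('side');F=fr(pts('side',d));st()
with np.errstate(invalid='ignore'):
    e=(F[...,0]>-.053)&(F[...,0]<.053)&(abs(F[...,1])<.08)&(F[...,2]>.095)&(F[...,2]<.14)
    q=F[e];s=None
    for _ in range(4):
        A=np.c_[q[:,:2],np.ones(len(q))];s=np.linalg.lstsq(A,q[:,2],rcond=None)[0];r=q[:,2]-A@s;q=q[abs(r)<2*r.std()]
    print(len(q),'slope x',s,'angle',np.pi-np.arctan(s[0]))
E
python3 mod.py
```

```text
t 8.1833 frame [ 0.051  -0.0003  0.1195] yaw-frame 179.98 zax [ 0.001 -0.    -1.   ] F [ 0.9 -1.1  6.6] 0.006351497829392198 [-0.32  0.65  1.53 -0.    0.96 -1.51]
1294 slope x [-0.02557524  0.00259956  0.11880699] angle 3.1671623214344913
```

>>> servo_tool:
  steps:
    - [0, 0, -4, 0]
    - [0, 0, -8, 0]
    - [0, 0, -10.5, 0]
    - [1.7, -3.7, -10.5, 0]
    - [3.4, -7.4, -10.5, 1]
    - [5.1, -11.0, -10.5, 2.5]
    - [5.1, -11.0, -10.5, 2.5]

```text
clock: 8.77
eef_pos: [0.5209, -0.1747, 0.2223]
tool_rot: [-0.005, 0.217, 0.976, -0.0]
force: [-0.5, 0.3, 0.2]
width: 0.007
finger_force: 0.0
```

>>> servo_tool:
  claw: 4
  steps:
    - [0, 0, 0, 0]
    - [0, 0, 0, 0]
    - [0, 0, 0, 0]
    - [0, 0, 2, 0]
    - [0, 0, 4, 0]
    - [0, 0, 5.8, 0]
    - [0, 0, 5.8, 0]

```text
clock: 9.35
eef_pos: [0.526, -0.1701, 0.162]
tool_rot: [-0.004, 0.214, 0.977, 0.001]
force: [-0.7, 0.6, -0.0]
width: 0.42
finger_force: 0.0
```

```bash
python3 mod.py
```

```text
t 9.4 frame [-0.0017 -0.1088  0.1636] yaw-frame 177.58 zax [-0.005  0.003 -1.   ] F [ 0.3 -0.  -0.1] 0.43435619641032286 [-0.52  0.51  1.67  0.    0.97 -1.65]
1307 slope x [-0.02108781  0.00248632  0.11871265] angle 3.162677336947913
```

>>> servo_tool:
  claw: 0
  steps:
    - [-0.15, -0.2, 0, 0]
    - [-0.15, -0.2, 0, 0]
    - [-0.15, -0.2, 0, 0]
    - [-0.15, -0.2, 0, 0]
    - [-0.15, -0.2, 0, 0]
    - [-0.15, -0.2, 0, 0]
    - [-0.15, -0.2, 0, 0]

```text
clock: 9.98
eef_pos: [0.529, -0.1744, 0.1664]
tool_rot: [0.001, 0.215, 0.977, 0.001]
force: [1.7, 4.0, 3.8]
width: 0.162
finger_force: 30.0
```

>>> servo_tool:
  steps:
    - [0, 0, 0, 5]
    - [0, 0, 0, 10]
    - [0, 0, 0, 16]
    - [0, 0, 0, 22]
    - [0, 0, 0, 28]
    - [0, 0, 0, 34]
    - [0, 0, 0, 40]
    - [0, 0, 0, 46]
    - [0, 0, 0, 52]
    - [0, 0, 0, 58]
    - [0, 0, 0, 64]
    - [0, 0, 0, 70]
    - [0, 0, 0, 76]
    - [0, 0, 0, 81]
    - [0, 0, 0, 85]
    - [0, 0, 0, 88]
    - [0, 0, 0, 88]
    - [0, 0, 0, 88]

```text
clock: 11.48
eef_pos: [0.5283, -0.1747, 0.1664]
tool_rot: [0.0, 0.833, 0.553, 0.0]
force: [0.3, 3.3, 6.3]
width: 0.157
finger_force: 30.0
```

```bash
python3 mod.py;python3 -c "
from h import *;print(arm.state()['ft_torque'])"
```

```text
t 11.5333 frame [ 0.001  -0.112   0.1664] yaw-frame 89.5 zax [ 0.001  0.    -1.   ] F [0.1 2.7 5.9] 0.16113265462749488 [-0.52  0.51  1.66  0.    0.97 -0.12]
1294 slope x [-0.02636627  0.00188141  0.11875058] angle 3.1679528172186506
[ 0.59252864 -0.09662951  0.13891909]
```

The knob is at its stop. I'll release, rise and retreat clear of the view.

>>> servo_tool:
  claw: 4
  steps:
    - [0, 0, 0, 0]
    - [0, 0, 0, 0]
    - [0, 0, 0, 0]
    - [0, 0, 0, 0]
    - [0, 0, -3, 0]
    - [0, 0, -6, 0]
    - [0, 0, -10, 0]
    - [0, 0, -13, 0]
    - [0, 0, -13, 0]

```text
clock: 12.28
eef_pos: [0.5316, -0.1772, 0.3024]
tool_rot: [0.006, 0.833, 0.553, 0.003]
force: [1.0, -1.1, 0.2]
width: 0.458
finger_force: 0.0
```

```bash
python3 -c "from h import *;st()"
```

```text
t 12.2833 frame [ 0.0051 -0.113   0.3024] yaw-frame 89.47 zax [ 0.012 -0.007 -1.   ] F [ 1.  -1.1  0.2] 0.45804438637423556 [-0.52  0.35  1.51 -0.    1.27 -0.12]
```

>>> servo_tool:
  steps:
    - [-3, 0, 0, 0]
    - [-6.5, 0, 0, 0]
    - [-10, 0, 0, 0]
    - [-13.5, 0, 0, 0]
    - [-17, 0, 0, 0]
    - [-20.5, 0, 0, 0]
    - [-24, 0, 0, 0]
    - [-27.5, 0, 0, 0]
    - [-31, 0, 0, 0]
    - [-34, 0, 0, 0]
    - [-36, 0, 0, 0]
    - [-36, 0, 0, 0]
    - [-36, 0, 0, 0]

```text
clock: 13.37
eef_pos: [0.3874, -0.5075, 0.2943]
tool_rot: [-0.001, 0.834, 0.552, 0.0]
force: [-0.0, 1.3, -0.6]
width: 0.459
finger_force: 0.0
```

```bash
python3 look.py end1
python3 - <<'E'
from h import *
p,d=cap('top');F=fr(pts('top',d))
with np.errstate(invalid='ignore'): m=(np.hypot(F[...,0],F[...,1]+.111)<.045)&(F[...,2]>.18)&(F[...,2]<.21)
print('knob',cv2.minAreaRect(F[m][:,:2].astype(np.float32)*1000))
E
python3 mod.py
```

```text
t 13.4167 frame [-0.0029 -0.472   0.2945] yaw-frame 89.42 zax [-0.001  0.002 -1.   ] F [-0.4  1.  -0.1] 0.4577974957996129 [-1.09  0.48  1.31  0.    1.36 -0.69]
mod 3025 [366. 222.] [-0.0005 -0.0009  0.1182] 0.128 rect [ 0.5 -0. ] [159.9 110.9] 90.0
blk 848 [378. 170.] [0.1537 0.0129 0.0443] 0.05 rect [155.   12.8] [ 50.  120.3] 87.2
turret 600 [324. 145.] [0.1592 0.1691 0.063 ] 0.118 rect [159.7 168.9] [70.4 68.4] 20.9
jar 505 [447. 187.] [ 0.1629 -0.1631  0.0842] 0.09 rect [ 166. -165.] [58.2 58.1] 11.5
stand 238 [298. 173.] [0.059  0.2011 0.0902] 0.096 rect [ 59.3 201.2] [42.  40.8] 22.2
box 1075 [308. 262.] [-0.138   0.0964  0.0666] 0.073 rect [-138.7   96.6] [92.1 73.9] 89.7
knob ((-0.07134485244750977, -110.69188690185547), (59.63747787475586, 14.913424491882324), 89.72755432128906)
t 13.5167 frame [-0.0025 -0.4709  0.2951] yaw-frame 89.53 zax [-0.     0.001 -1.   ] F [-0.9  0.   0.1] 0.457789850710489 [-1.09  0.48  1.31  0.    1.36 -0.69]
1322 slope x [-2.39028990e-02 -5.91201696e-05  1.18854490e-01] angle 3.1654910018579234
```

View pics/end1.png

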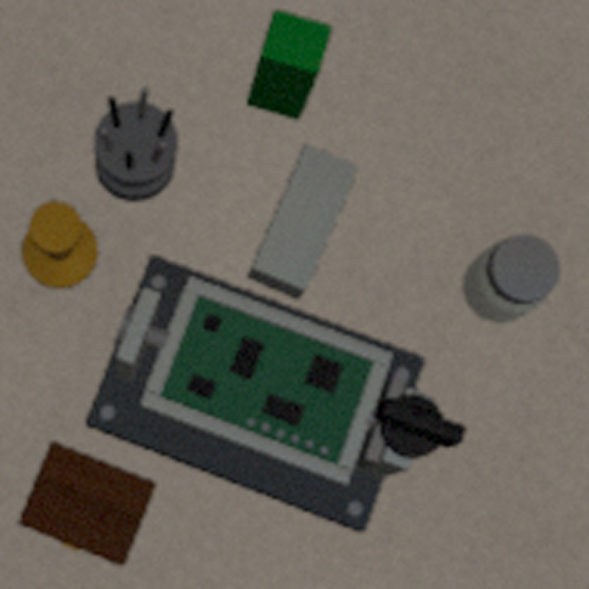

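The top view shows the component side up (265,380), the knob bar in line with the module's long axis (420,420), the block flat beyond the plate (305,220), and the bystanders unmoved.

```bash
python3 -c "
from bench import arm;print(arm.close_job())"
```

```text
the job is handed in; nothing more can be done
None
```

I handed the job in at about 13.5 s: the block lies flat beyond the plate, the module is level with its component side up, the knob is locked, and the bystanders have not moved; the hand-in call returned no verdict.

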